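# Pour dowel pins from a heavy tub and lock the tray

## Task

Clear the ratchet handle out of the aluminium tray and lay it on the cork mat. Then pour all four big steel dowel pins into the tray by rocking the heavy tub forward on its front foot, without lifting that foot off the riser, and set the tub back upright on the riser. Finally swing the keeper bar across the tray until it snaps home in its catch, and leave the other things on the bench where they are.

Things in the scene. Friction and masses are not known exactly. Their poses are not given: they have to be found in the camera images.
- ratchet_centre (a point): Middle of the black ratchet handle (125 mm long, 0.2 kg) lying in the tray roughly along the tray's y; 12 mm over its underside. x runs along it to the round steel head (34 mm across, 24 high, x = +31 to +65 mm); the grip, x = -60 to +25 mm, is 20 mm wide and reaches 10 mm above this point; z up.
- mat: Fixed square cork mat, 150 x 150 x 4 mm, flat on the worktop beside the riser; origin at the centre of its underside.
- tray_centre (a point): Centre of the inner floor (6 mm above the worktop) of the fixed open aluminium tray in front of the riser. Inside 154 mm in x, 164 mm in y; walls 6 mm thick, rims 40 mm above the worktop. y = pouring direction, away from the riser; z up. Hinge post outside its -x wall, catch post (62 mm high) outside its +x wall.
- riser_front (a point): Point on top of the fixed plywood riser (top 60 mm above the worktop, 150 mm wide in x, from y = -150 to +22 mm), mid-width. Axes as the tray's; the tray's centre is at y = +116 mm. A stop strip 6 mm high runs across with its face at y = +12 mm: the tub's front foot meets it with its centre at y = +2 mm and cannot slide further.
- tub_foot (a point): Centre of the tub's front foot: a round bar of 10 mm radius along the tub's x, lying on the riser; the tub rocks about it. y = pouring direction, z up when standing. The steel tub is 106 mm wide; from here its box reaches back to y = -104 mm and up to z = +100 mm; its pouring wall slopes forward at 45 degrees to a lip at y = +52, z = +58 mm.
- tub_bar (a point): Middle of the tub's round carrying bar, 14 mm diameter, along the tub's x, 92 mm free between its end struts; at y = -130, z = +125 mm from the front foot's centre in the tub's axes, 25 mm above the rim and 26 mm behind the rear wall. Gripped across from above, the bar turns between the fingers as the tub rocks.
- pin0_center (a point): One of four equal plain steel dowel pins, 80 mm long, 20 mm diameter, 0.16 kg; its centre. They start side by side across the tub's floor.
- pin1_center (a point): One of four equal plain steel dowel pins, 80 mm long, 20 mm diameter, 0.16 kg; its centre. They start side by side across the tub's floor.
- pin2_center (a point): One of four equal plain steel dowel pins, 80 mm long, 20 mm diameter, 0.16 kg; its centre. They start side by side across the tub's floor.
- pin3_center (a point): One of four equal plain steel dowel pins, 80 mm long, 20 mm diameter, 0.16 kg; its centre. They start side by side across the tub's floor.
- keeper (a joint): Angle (rad) of the steel keeper bar about its upright hinge: 0 = shut across the tray (home, at its stop, along the tray's +x), growing counter-clockwise seen from above as it opens (1.57 = along the tray's +y), at most 1.9. Stays where left. From about 0.12 rad a sprung nose resists (about 4 to 7 N at the knob, past it at 0.05 rad), then it snaps home.
- keeper_hinge (a point): On the keeper's hinge axis at the bar's mid-height, 50 mm above the worktop, at x = -104, y = +4 mm of the tray's centre. x points along the bar (198 mm long, 16 mm wide, 12 mm thick).
- keeper_knob (a point): Point on the upright round black knob of the keeper bar (18 mm diameter), 155 mm from the hinge along the bar and 80 mm above the worktop; the knob stands on the bar's top face (56 mm) and ends 100 mm above the worktop.
- tub: The tub: origin on the riser top, 10 mm below point tub_foot, same axes. About 1.6 kg (varies by a quarter) plus the pins. All pins roll out when it is rocked forward 70 to 75 degrees; beyond about 85 its lip nears the tray floor. It passes its balance point, so hold it throughout and lower it until its rear foot (y = -90 mm) is down.
- ratchet: The ratchet handle: origin at its underside, midway along (12 mm below point ratchet_centre). Same axes.
- level: Bystander: aluminium spirit level, 400 x 24 x 50 mm, standing on edge at the left of the bench; origin under its centre.
- clamp: Bystander: flat-lying yellow plastic clamp, 150 mm long, 75 mm wide, 22 mm high, beyond the tray; origin under its bar.
- dish: Bystander: ceramic dish of small steel pins, 100 mm across, 28 mm high, standing near the tray's end, under the keeper bar's sweep, clear below the bar; origin under its centre.
- jar: Bystander: glass jar with latched lid, 84 mm across, 128 mm high, beyond the riser; origin under its centre.
- glue: Bystander: white plastic bottle, 56 mm across, 150 mm high; origin under its centre.

How it is judged:
On the way, in this order (a step that is already met when the one before it is completed fails the run):
1. the ratchet lies on the cork mat (x of ratchet_centre in the frame of mat between -0.075 and 0.075 m and y of ratchet_centre in the frame of mat between -0.075 and 0.075 m and height (world z) of ratchet_centre below 0.026 m and angle between ratchet_centre's own z axis and vertical below 0.2 rad and contact force between ratchet and the fingers below 0.1 N), for 0.2 s.
2. the tub is rocked well forward on its front foot (angle between tub_foot's own z axis and vertical above 0.8 rad and height (world z) of tub_foot below 0.085 m), for 0.1 s.
3. all four pins are in the tray and the tub is upright on the riser (x of pin0_center in the frame of tray_centre between -0.077 and 0.077 m and y of pin0_center in the frame of tray_centre between -0.082 and 0.082 m and z of each of pin0_center, pin1_center, pin2_center, pin3_center in the frame of tray_centre below 0.045 m and x of pin1_center in the frame of tray_centre between -0.077 and 0.077 m and y of pin1_center in the frame of tray_centre between -0.082 and 0.082 m and x of pin2_center in the frame of tray_centre between -0.077 and 0.077 m and y of pin2_center in the frame of tray_centre between -0.082 and 0.082 m and x of pin3_center in the frame of tray_centre between -0.077 and 0.077 m and y of pin3_center in the frame of tray_centre between -0.082 and 0.082 m and angle between tub_foot's own z axis and vertical below 0.05 rad and y of tub_foot in the frame of riser_front between -0.06 and 0.012 m and x of tub_foot in the frame of riser_front between -0.035 and 0.035 m and height (world z) of tub_foot below 0.076 m), for 0.2 s.
4. the keeper bar is home in its catch (value of joint keeper below 0.035 rad), for 0.2 s.
At the end, for the whole second after the job is handed in: Ratchet at rest, flat, its middle over the cork mat; all four pins inside the tray; tub at rest, upright within 3 degrees on the riser, at most 35 mm to either side of the middle and 60 mm back from the riser_front point; keeper bar shut to within 0.035 rad (all of step 3 and x of ratchet_centre in the frame of mat between -0.075 and 0.075 m and y of ratchet_centre in the frame of mat between -0.075 and 0.075 m and height (world z) of ratchet_centre below 0.026 m and angle between ratchet_centre's own z axis and vertical below 0.2 rad and linear speed of each of ratchet, tub below 0.02 m/s and value of joint keeper below 0.035 rad); the robot touches nothing.
It fails at once if the tub's front foot lifted more than 15 mm off the riser (height (world z) of tub_foot above 0.085 m).
It fails at once if the level, clamp, dish, jar or glue bottle moved more than 30 mm (distance of any of level, clamp, dish, jar, glue from where it was at the start of the episode above 0.03 m).
It also fails if it takes over 72 s, if anything falls off the work surface, if the arm or the gripper's body presses on something with over 40 N, if the wrist force passes 120 N, or if a joint passes its speed limit or range.

## Robot

A 7-joint arm with a two-finger parallel gripper is mounted at the origin on the work surface. World frame = base frame: x ahead of the robot, y to its left, z up, the work surface at z = 0. Lengths are in m, angles in rad, forces in N, time in s.
With the tool pointing down it reaches from about 0.35 to 0.9 m from the base axis. Payload 8.1 kg.
Tool frame: the origin (TCP) lies midway between the tips of the shut fingers; the grasp point (between the pads) lies 19 mm behind it (robot.grasp_offset is the z of the grasp point in the tool frame, in m); z points along the fingers, y is the line along which they close (so a half turn about z gives the same grasp; the last joint's range is limited). The gripper opens to 85 mm and grips with 20 to 120 N. Pads are 22 mm wide; open, the fingers measure 114 mm over their backs; the gripper's body (76 mm by 85 mm) begins 54 mm behind the grasp point. The pads swing forward as they close: fully open they stand 13 mm farther back than shut.
Start: joints at [-1.308, 0.434, 0.025, 1.573, -0.012, 1.134, -0.075], TCP at [0.224, 0.584, 0.231] pointing down, gripper open.
Joint ranges: [-2.62, 2.62], [-0.44, 2.09], [-1.27, 1.32], [0.08, 2.57], [-1.32, 4.46], [0.12, 2], [-2.74, 2.74]. Speed limits (rad/s): [2.22, 2.22, 3.01, 3.01, 3.14, 3.14, 3.14].

## Interface

Orientations are given as a unit quaternion [x, y, z, w].
In Python, from workcell import robot gives the robot as it stands.
- The arm moves only by the tool apply_moves, never from a script. Its argument "series" is one flat list of numbers, 5 for each row, row after row: the opening, from 0 (shut) to 1 (fully open), then the shift along the world's x, y, z scaled (see below), then the turn about the world's z scaled (see below). A call has 1 to 12 rows; each row is the pose to reach, as a shift and turn from the pose commanded when the call began; what a row does not reach only later rows make up. The controller multiplies each number of a shift by 10 cm and each number of a turn by 45 degrees. A row lasts 1/10 s, in which the tool goes at most 50 mm and 8.59 degrees, less where a joint would pass 70% of its speed; a pose out of reach is approached as far as the arm can. A call with a number of a shift or a turn outside -1 to 1 is refused whole. A call with a gripper value outside its range is refused whole. The fingers move at their own pace and stop on an object; "newtons" is the grip in N (left out, the last holds). Time passes only in rows, so rows that repeat a pose let the fingers close. It gives the time, the measured TCP pose, the force, the opening and the grip force at its end, in the units of the state.
- robot.state(): the state, without advancing time (a new reading comes with each control period).
- robot.grab_frame(name): name is "scene" or "top" or "wrist"; returns a dict with "color" (384x512x3 uint8, red, green, blue), "K" (3x3 intrinsics, pixels), "cam_to_world" (4x4, takes a point from camera to world coordinates); the wrist camera has in their place "mount" (4x4, takes a point from camera to tool coordinates, whose origin is the TCP and whose axes are the flange's). Camera axes: x right, y down, z forward; pixel columns grow to the right and rows downward; lengths in m; the calibration is good to about 2 mm. A picture is of the moment at which its call begins: read the wrist's pose just before it. There is no depth.
- robot.close_job(): hands the job in; it is judged then, once.
The state is a dict: "t": time; "joints": joint angles; "joint_velocities": joint speeds; "tau": joint torques, N m; "ee_pos": TCP position; "eef_rot": TCP orientation; "force": force on the tool from outside, world axes, zero at the start; "ft_torque": the same for the moment, N m; "finger_gap": finger opening in m; "gripper_force": force on a finger pad.
Only numpy, scipy, OpenCV 4.12 (cv2) and the standard library are available. Lean on these libraries where they do the work, as an engineer would, in place of code of your own. Each camera call takes 0.05 s, during which the arm holds its last target. There are 200 camera calls.

## Working session

There is one attempt and no reset: what is moved stays moved. The work goes in short steps, Python scripts to look and compute and a tool call to move; the robot and the scene stay as the last step left them, time stands still between calls to the robot, and variables do not carry over. Pictures are saved under pics/ and viewed, at most 10 in all, crops included, and the job is handed in when it is done.

Besides the shell and the picture viewer there is one more tool, called after "Emit:" in YAML: its name, and indented under it one key for each argument. apply_moves: Moves the arm, as the interface text tells. Its arguments: {"type":"object","properties":{"series":{"type":"array"},"newtons":{"type":"number"}},"required":["series"]}

```bash
mkdir -p pics; ls; cat > h.py <<'E'
import numpy as np, cv2
from workcell import robot
def ray(f,u,v,z):
    K=f["K"];T=f["cam_to_world"]
    d=T[:3,:3]@np.linalg.solve(K,[u,v,1.]);o=T[:3,3]
    return o+d*(z-o[2])/d[2]
def save(n,name):
    f=robot.grab_frame(n);np.savez(f"pics/{name}.npz",**{k:np.array(v) for k,v in f.items()})
    cv2.imwrite(f"pics/{name}.png",f["color"][...,::-1]);return f
E
python3 - <<'E'
from h import *
for n in("scene","top"):
    f=save(n,n+"0")
    print(f["K"],f["cam_to_world"])
print(robot.state(),robot.grasp_offset)
E
```

```text
pics
[[434.87329508   0.         253.45725149]
 [  0.         434.87329508 187.72282891]
 [  0.           0.           1.        ]] [[-0.79173411  0.35425756 -0.49765317  1.21592519]
 [ 0.61075004  0.44319762 -0.6561709   0.93382008]
 [-0.0118948  -0.82345458 -0.56725749  0.87651645]
 [ 0.          0.          0.          1.        ]]
[[429.27617782   0.         255.06416683]
 [  0.         429.27617782 191.53475192]
 [  0.           0.           1.        ]] [[ 0.00756841 -0.9814246   0.19169892  0.35479912]
 [-0.99971118 -0.00305331  0.02383754  0.06418322]
 [-0.02280943 -0.19182397 -0.98116426  1.26395835]
 [ 0.          0.          0.          1.        ]]
{'t': 0.1, 'joints': array([-1.30761026,  0.43516405,  0.02500171,  1.57400012, -0.01159393,
        1.13399393, -0.07510032]), 'joint_velocities': array([-9.90393225e-05, -1.62395207e-03,  3.97719854e-04, -3.35906672e-03,
        2.24515466e-03,  1.40889111e-03,  4.16142412e-04]), 'tau': array([ 3.34111697e-03, -6.71751094e+01,  1.02850590e+00, -3.16896307e+01,
        1.58898078e-02,  7.17548013e-03, -1.95789795e-05]), 'ee_pos': array([0.22345791, 0.58320849, 0.23060041]), 'eef_rot': array([ 1.81920597e-01,  9.83312967e-01, -7.08026444e-04, -5.63060991e-05]), 'force': array([0.24327691, 0.08184   , 0.04069211]), 'ft_torque': array([-0.00422708, -0.04387915,  0.02379589]), 'gripper_force': 0.0, 'finger_gap': 0.08535108619716825} -0.0187
```

View pics/top0.png

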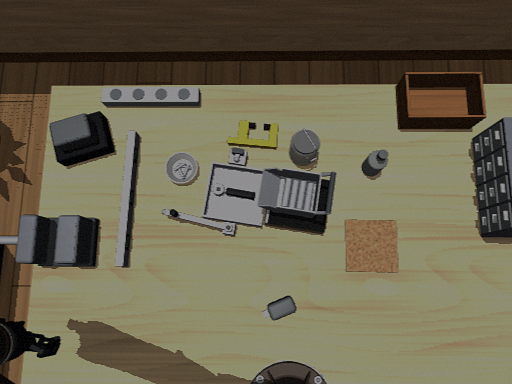

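View pics/scene0.png

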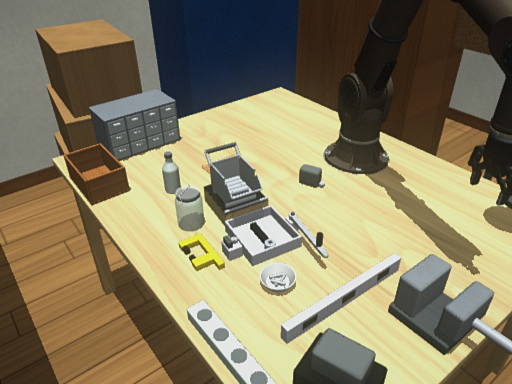

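The top view shows the tray at about (237,194), the ratchet at (235,192) with its head at (219,188), and the tub at (297,195). The mat is at (371,245), the keeper knob at (173,213) and the hinge at (230,229). Next I'll enlarge the key area.

```bash
python3 - <<'E'
from h import *
im=cv2.imread("pics/top0.png")
c=cv2.resize(im[140:280,155:345],None,fx=4.2,fy=4.2,interpolation=cv2.INTER_CUBIC)
cv2.imwrite("pics/c0.png",c)
f=np.load("pics/top0.npz")
# mat mask by colour (brownish)
hsv=cv2.cvtColor(im,cv2.COLOR_BGR2HSV)
print(hsv[245,371],hsv[260,440])
m=cv2.inRange(hsv[200:290,330:420],(5,90,60),(16,255,255))
cs=max(cv2.findContours(m,0,2)[0],key=cv2.contourArea)
r=cv2.minAreaRect(cs);print(r)
p=[ray(f,u+330,v+200,.004)[:2] for u,v in cv2.boxPoints(r)];print(p,np.mean(p,0))
E
```

```text
[ 16 118 141] [ 29  68 143]
((41.5, 45.5), (51.0, 51.0), 90.0)
[array([ 0.51656379, -0.17316887]), array([ 0.51725735, -0.32195919]), array([ 0.3702075 , -0.31381347]), array([ 0.36913931, -0.16832102])] [ 0.44329199 -0.24431564]
```

View pics/c0.png

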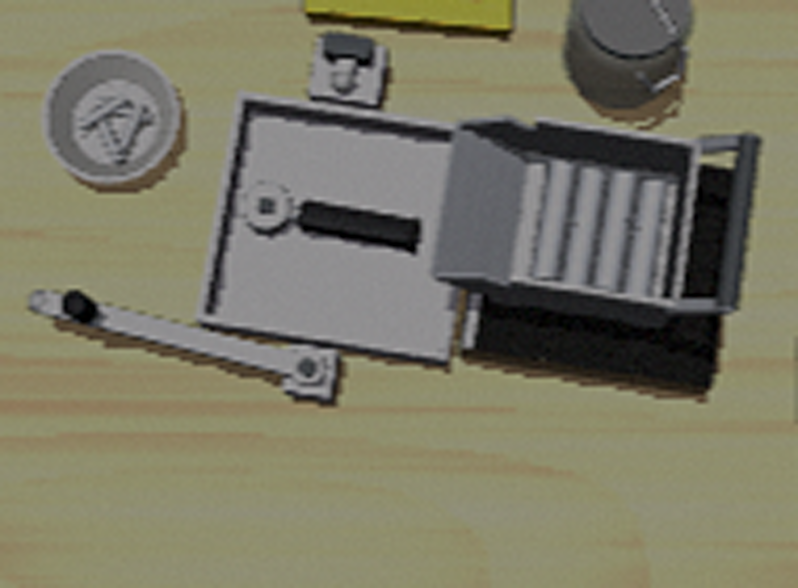

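```bash
python3 - <<'E'
from h import *
f=np.load("pics/top0.npz")
P=lambda x,y,z: ray(f,155+x/4.2,140+y/4.2,z)[:2]
for n,x,y,z in [("trTL",240,95,.04),("trBL",200,322,.04),("trBR",449,362,.04),("catch",347,68,.062),("hinge",308,368,.058),("knob",80,302,.1),("head",267,206,.03),("gripend",419,235,.026),("gripstart",300,217,.026),("bar1",748,138,.195),("bar2",730,308,.195),("barM",740,222,.195),("lip1",460,125,.128),("lip2",435,278,.128),("riserBR",708,395,.06),("riserFL",465,352,.06),("tubrimBR",675,300,.17),("tubrimTR",692,145,.17)]:
    print(n,P(x,y,z).round(4))
E
```

```text
trTL [0.6805 0.2213]
trBL [0.5197 0.2445]
trBR [0.493  0.0736]
catch [0.694  0.1448]
hinge [0.4865 0.1681]
knob [0.5244 0.3149]
head [0.603  0.2015]
gripend [0.5835 0.095 ]
gripstart [0.596  0.1786]
bar1 [ 0.6128 -0.1084]
bar2 [ 0.5086 -0.0949]
barM [ 0.5608 -0.1022]
lip1 [0.6372 0.0665]
lip2 [0.5368 0.0821]
riserBR [ 0.4696 -0.0989]
riserFL [0.4975 0.0627]
tubrimBR [ 0.517  -0.0653]
tubrimTR [ 0.6143 -0.0777]
```

Emit:
apply_moves:
  series: [1,0.4,-0.45,0,-0.2,1,0.746,-0.834,0,-0.353,1,0.746,-0.834,0,-0.353]
  newtons: 60

```text
t: 0.4
ee_pos: [0.3032, 0.4951, 0.2312]
eef_rot: [0.321, 0.947, -0.001, 0.002]
force: [-0.2, -0.4, 0.4]
finger_gap: 0.0857
gripper_force: 0.0
```

Emit:
apply_moves:
  series: [1,0.4,-0.45,0,-0.2,1,0.746,-0.834,0,-0.353,1,0.746,-0.834,0,-0.353]

```text
t: 0.7
ee_pos: [0.3772, 0.4116, 0.2314]
eef_rot: [0.449, 0.894, -0.001, 0.001]
force: [-0.4, -1.1, 1.0]
finger_gap: 0.0854
gripper_force: 0.0
```

Emit:
apply_moves:
  series: [1,0.4,-0.45,0,-0.2,1,0.746,-0.834,0,-0.353,1,0.746,-0.834,0,-0.353]

```text
t: 1.0
ee_pos: [0.4512, 0.3282, 0.2314]
eef_rot: [0.568, 0.823, -0.0, 0.001]
force: [-0.1, -0.2, 0.5]
finger_gap: 0.0855
gripper_force: 0.0
```

Emit:
apply_moves:
  series: [1,0.4,-0.45,0,-0.2,1,0.746,-0.834,0,-0.353,1,0.746,-0.834,0,-0.353]

```text
t: 1.3
ee_pos: [0.5253, 0.2447, 0.2314]
eef_rot: [0.676, 0.737, -0.0, 0.002]
force: [0.5, 0.5, -0.0]
finger_gap: 0.0853
gripper_force: 0.0
```

Emit:
apply_moves:
  series: [1,0.4,-0.45,0,-0.2,1,0.746,-0.834,0,-0.353,1,0.746,-0.834,0,-0.353,1,0.746,-0.834,0,-0.353]

```text
t: 1.7
ee_pos: [0.5976, 0.1645, 0.2309]
eef_rot: [0.769, 0.64, -0.0, 0.001]
force: [-0.1, 1.0, 0.0]
finger_gap: 0.0857
gripper_force: 0.0
```

```bash
python3 - <<'E'
from h import *
from scipy.spatial.transform import Rotation as R
s=robot.state();f=save("wrist","w1")
print(s["t"],s["ee_pos"],s["eef_rot"],s["joints"].round(2),f["mount"].round(3))
T=np.eye(4);T[:3,:3]=R.from_quat(s["eef_rot"]).as_matrix();T[:3,3]=s["ee_pos"]
print(np.degrees(np.arctan2(T[1,1],T[0,1])))
g=dict(K=f["K"],cam_to_world=T@f["mount"]);np.savez("pics/w1.npz",**g)
E
```

```text
1.7 [0.59762944 0.16451232 0.2308833 ] [ 7.68683731e-01  6.39628670e-01 -4.55301979e-04  5.28673026e-04] [-0.68  0.45  0.48  1.61 -0.22  1.13 -0.33] [[-0.    -0.964 -0.267  0.068]
 [ 1.    -0.     0.    -0.001]
 [-0.    -0.267  0.964 -0.143]
 [ 0.     0.     0.     1.   ]]
-10.47169584340782
```

View pics/w1.png

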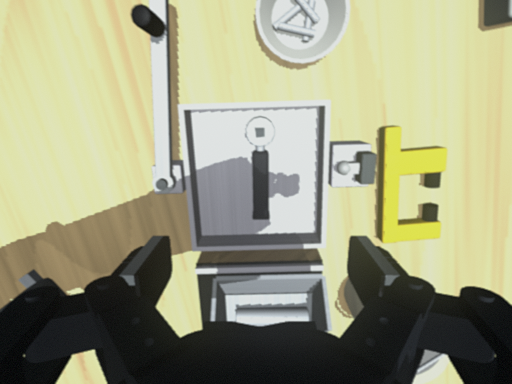

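The wrist view shows the tray square at (181..329, 102..249), the ratchet head at (260,132) and the grip end at (261,219). The hinge is at (165,182) and the knob at (149,20).

```bash
python3 - <<'E'
from h import *
f=np.load("pics/w1.npz")
print(f["cam_to_world"][:3,3])
for n,x,y,z in [("trTL",181,107,.04),("trTR",329,102,.04),("trBR",327,246,.04),("trBL",190,249,.04),("head",260,132,.03),("gripend",261,219,.027),("gripst",260,151,.027),("hinge",165,182,.058),("knob",147,18,.1),("lipL",196,265,.128),("lipR",322,262,.128)]:
    print(n,ray(f,x,y,z)[:2].round(4))
E
```

```text
[0.60933921 0.23156371 0.37342549]
trTL [0.5259 0.2472]
trTR [0.6848 0.2231]
trBR [0.6619 0.0534]
trBL [0.4941 0.0803]
head [0.6054 0.2044]
gripend [0.5871 0.0984]
gripst [0.6014 0.1826]
hinge [0.493  0.1724]
knob [0.5311 0.3183]
lipL [0.526  0.1033]
lipR [0.6415 0.0851]
```

Emit:
apply_moves:
  series: [1,0.0,0.03,-0.5,0,1,0.0,0.03,-1,0,1,0,0.03,-1,0]

```text
t: 2.05
ee_pos: [0.5908, 0.1716, 0.1253]
eef_rot: [0.767, 0.642, -0.005, -0.003]
force: [-1.0, 1.0, 0.5]
finger_gap: 0.0852
gripper_force: 0.0
```

Emit:
apply_moves:
  series: [1,0,0,-0.4,0,1,0,0,-0.8,0,1,0,0,-0.9,0,1,0,0,-0.9,0]

```text
t: 2.45
ee_pos: [0.596, 0.1707, 0.0418]
eef_rot: [0.768, 0.641, -0.001, -0.001]
force: [-0.2, 0.0, 0.9]
finger_gap: 0.0855
gripper_force: 0.0
```

Emit:
apply_moves:
  series: [1,0,0,-0.15,0,1,0,0,-0.3,0,1,0,0,-0.3,0,0,0,0,-0.3,0,0,0,0,-0.3,0,0,0,0,-0.3,0,0,0,0,-0.3,0,0,0,0,-0.3,0,0,0,0,-0.3,0,0,0,0,-0.3,0]

```text
t: 3.45
ee_pos: [0.597, 0.1697, 0.012]
eef_rot: [0.768, 0.64, 0.0, 0.0]
force: [-1.2, -0.3, 6.7]
finger_gap: 0.0186
gripper_force: 59.0
```

Emit:
apply_moves:
  series: [0,0,0,0.4,0,0,0,0,0.9,0,0,0,0,0.9,0]

```text
t: 3.75
ee_pos: [0.6005, 0.1701, 0.1073]
eef_rot: [0.768, 0.64, 0.004, 0.002]
force: [0.9, 0.5, -2.4]
finger_gap: 0.0182
gripper_force: 59.6
```

Emit:
apply_moves:
  series: [0,-0.3,0,0.3,0,0,-0.7,0,0.3,0,0,-0.9,0,0.3,0]

```text
t: 4.05
ee_pos: [0.5034, 0.1696, 0.131]
eef_rot: [0.768, 0.64, -0.001, -0.001]
force: [0.1, 0.3, -1.9]
finger_gap: 0.0188
gripper_force: 59.7
```

Emit:
apply_moves:
  series: [0,-0.4,-0.2,0,0,0,-0.8,-0.4,0,0,0,-0.9,-0.5,0,0]

```text
t: 4.35
ee_pos: [0.4111, 0.1177, 0.1302]
eef_rot: [0.768, 0.64, -0.002, -0.001]
force: [0.4, 0.8, -2.1]
finger_gap: 0.0188
gripper_force: 59.7
```

Emit:
apply_moves:
  series: [0,-0.1,-0.4,0,0,0,-0.2,-0.8,0,0,0,-0.2,-0.9,0,0]

```text
t: 4.65
ee_pos: [0.3946, 0.0261, 0.131]
eef_rot: [0.77, 0.639, -0.001, -0.0]
force: [0.2, 0.0, -1.0]
finger_gap: 0.0183
gripper_force: 59.7
```

Emit:
apply_moves:
  series: [0,0,-0.4,0,0,0,0,-0.8,0,0,0,0,-0.9,0,0]

```text
t: 4.95
ee_pos: [0.3967, -0.0639, 0.1314]
eef_rot: [0.77, 0.638, -0.0, 0.001]
force: [-0.2, 0.7, -2.2]
finger_gap: 0.0184
gripper_force: 59.7
```

Emit:
apply_moves:
  series: [0,0.1,-0.4,0,0,0,0.13,-0.8,0,0,0,0.13,-0.9,0,0]

```text
t: 5.25
ee_pos: [0.4104, -0.1542, 0.1315]
eef_rot: [0.77, 0.639, -0.0, 0.001]
force: [-0.6, 0.3, -3.0]
finger_gap: 0.0186
gripper_force: 59.6
```

Emit:
apply_moves:
  series: [0,0.2,-0.4,0,0,0,0.36,-0.8,0,0,0,0.36,-0.8,0,0,0,0.36,-0.8,0,0]

```text
t: 5.65
ee_pos: [0.4456, -0.2305, 0.1307]
eef_rot: [0.769, 0.64, -0.0, -0.0]
force: [0.1, 0.1, -2.6]
finger_gap: 0.0183
gripper_force: 59.7
```

```bash
python3 - <<'E'
from h import *
s=robot.state();print(s["t"],s["ee_pos"],s["finger_gap"],s["gripper_force"],s["joints"].round(2));save("top","t2")
im=cv2.imread("pics/t2.png");cv2.imwrite("pics/c2.png",cv2.resize(im[140:300,200:430],None,fx=3,fy=3))
E
```

```text
5.65 [ 0.44559838 -0.23050374  0.13067911] 0.018336134585957602 59.72050487995148 [-0.07  0.39  0.59  2.03 -0.29  0.81  0.5 ]
```

View pics/c2.png

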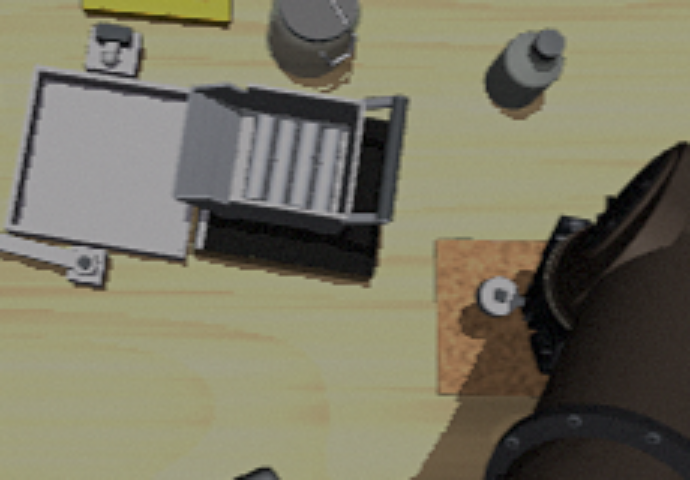

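The ratchet is held level over the mat, with its head at crop (498,296). I'll lower it and release.

Emit:
apply_moves:
  series: [0,0,0,-0.4,0,0,0,0,-0.8,0,0,0,0,-0.95,0,0,0,0,-0.95,0]

```text
t: 6.1
ee_pos: [0.4439, -0.2277, 0.0343]
eef_rot: [0.768, 0.641, -0.001, -0.002]
force: [-0.6, -0.1, -1.7]
finger_gap: 0.0184
gripper_force: 59.6
```

Emit:
apply_moves:
  series: [0,0,0,-0.15,0,0,0,0,-0.23,0,0,0,0,-0.23,0,1,0,0,-0.23,0,1,0,0,-0.23,0,1,0,0,-0.23,0,1,0,0,-0.23,0,1,0,0,-0.23,0,1,0,0,0.2,0,1,0,0,0.6,0,1,0,0,1,0,1,0,0,1,0]

```text
t: 7.3
ee_pos: [0.448, -0.232, 0.1408]
eef_rot: [0.768, 0.64, 0.002, 0.003]
force: [-0.0, -0.6, -0.2]
finger_gap: 0.0855
gripper_force: 0.0
```

Emit:
apply_moves:
  series: [1,0,0,0.4,0,1,0,0,0.8,0,1,0,0,1,0,1,0,0,1,0]

```text
t: 7.7
ee_pos: [0.4469, -0.2311, 0.2388]
eef_rot: [0.768, 0.64, 0.002, 0.002]
force: [-0.7, -0.2, -0.9]
finger_gap: 0.0853
gripper_force: 0.0
```

```bash
python3 - <<'E'
from h import *
from scipy.spatial.transform import Rotation as R
s=robot.state();f=save("wrist","w3")
print(s["t"],s["ee_pos"],s["eef_rot"],s["joints"].round(2))
T=np.eye(4);T[:3,:3]=R.from_quat(s["eef_rot"]).as_matrix();T[:3,3]=s["ee_pos"]
np.savez("pics/w3.npz",K=f["K"],cam_to_world=T@f["mount"])
E
```

```text
7.7 [ 0.4469215  -0.23108868  0.23882354] [0.76821172 0.64019107 0.00155203 0.0019328 ] [-0.17  0.25  0.67  1.9  -0.18  1.05  0.4 ]
```

View pics/w3.png

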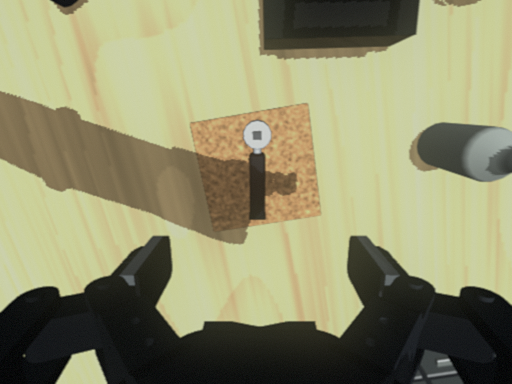

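The wrist picture shows the ratchet flat on the mat, head at (257,134) and grip end at (257,218), well inside the mat edges. Next is the tub bar.

Emit:
apply_moves:
  series: [1,0.2,0,0.25,-0.18,1,0.4,0.1,0.5,-0.36,1,0.6,0.3,0.5,-0.54,1,0.6,0.5,0.5,-0.72,1,0.6,0.65,0.5,-0.9,1,0.6,0.65,0.5,-0.976]

```text
t: 8.35
ee_pos: [0.5053, -0.1624, 0.2842]
eef_rot: [0.952, 0.306, -0.001, -0.001]
force: [-0.6, -0.0, -0.4]
finger_gap: 0.0856
gripper_force: 0.0
```

Emit:
apply_moves:
  series: [1,0.2,0.1,0,-0.18,1,0.4,0.3,0,-0.36,1,0.55,0.5,0,-0.54,1,0.55,0.65,0,-0.72,1,0.55,0.65,0,-0.9,1,0.55,0.65,0,-0.976,1,0.55,0.65,0,-0.976]

```text
t: 9.05
ee_pos: [0.56, -0.0999, 0.2845]
eef_rot: [0.997, -0.072, -0.001, 0.0]
force: [0.4, -0.8, 0.4]
finger_gap: 0.0852
gripper_force: 0.0
```

```bash
python3 - <<'E'
from h import *
from scipy.spatial.transform import Rotation as R
s=robot.state()
print(s["t"],s["ee_pos"],s["eef_rot"],s["joints"].round(2),s["force"])
T=R.from_quat(s["eef_rot"]).as_matrix()
print(np.degrees(np.arctan2(T[1,1],T[0,1])))
E
```

```text
9.05 [ 0.55999344 -0.09989637  0.28451829] [ 9.97398666e-01 -7.20689352e-02 -1.35293911e-03  3.73679043e-04] [-0.6   0.41  0.99  1.68 -0.36  1.24 -1.25] [ 0.41666883 -0.78229216  0.35006376]
-98.26559430693996
```

Emit:
apply_moves:
  series: [1,0.02,0,-0.4,0,1,0.02,0,-0.8,0,1,0.02,0,-0.95,0,1,0.02,0,-0.95,0]
  newtons: 60

```text
t: 9.45
ee_pos: [0.561, -0.1001, 0.1892]
eef_rot: [0.997, -0.071, -0.002, 0.0]
force: [0.6, 0.6, 0.1]
finger_gap: 0.0857
gripper_force: 0.0
```

Emit:
apply_moves:
  series: [1,0,0,-0.12,0,0,0,0,-0.12,0,0,0,0,-0.12,0,0,0,0,-0.12,0,0,0,0,-0.12,0,0,0,0,-0.12,0,0,0,0,-0.12,0,0,0,0,-0.12,0]

```text
t: 10.25
ee_pos: [0.563, -0.1, 0.1799]
eef_rot: [0.997, -0.072, 0.0, -0.0]
force: [-0.6, 1.3, 4.8]
finger_gap: 0.0121
gripper_force: 58.4
```

```bash
python3 - <<'E'
from h import *
s=robot.state()
print(s["t"],s["ee_pos"],s["joints"].round(2),s["force"],s["finger_gap"])
save("top","t4")
im=cv2.imread("pics/t4.png");cv2.imwrite("pics/c4.png",cv2.resize(im[140:280,200:400],None,fx=3.5,fy=3.5))
E
```

```text
10.25 [ 0.5629563  -0.10002921  0.17991752] [-0.53  0.51  0.9   1.82 -0.47  1.03 -1.16] [-0.62863187  1.32756591  4.78837899] 0.012065423247343686
```

View pics/c4.png

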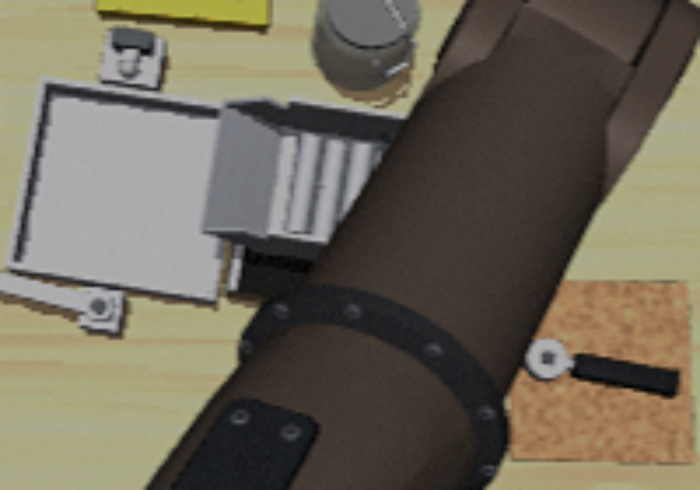

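The bar is gripped and the ratchet is still on the mat. I'll compute the arc table in move units.

```bash
cat > arc.py <<'E'
import numpy as np
# displacement of bar (units of 0.1 m) for rocking angle, foot rolling forward by up to c
def bar(p,c=.005):
    a=np.radians(136.12-p);R=.18035
    d=R*np.cos(a)+.130+min(.01*np.radians(p),c);z=R*np.sin(a)-.125
    return np.array([.143*d,.990*d,z])*10
def tab(ps,p0,**k):
    for p in ps: print(p,(bar(p,**k)-bar(p0,**k)).round(2))
E
python3 -c "
from arc import *
tab(np.arange(3,31,3),0);tab(np.arange(33,58,3),30);tab(np.arange(57,79,2.5),54)"
```

```text
3 [0.01 0.07 0.07]
6 [0.02 0.15 0.13]
9 [0.03 0.22 0.19]
12 [0.04 0.31 0.24]
15 [0.06 0.39 0.29]
18 [0.07 0.48 0.34]
21 [0.08 0.57 0.38]
24 [0.09 0.66 0.42]
27 [0.11 0.75 0.45]
30 [0.12 0.84 0.48]
33 [0.01 0.09 0.02]
36 [0.03 0.18 0.04]
39 [0.04 0.27 0.06]
42 [0.05 0.37 0.07]
45 [0.07 0.46 0.07]
48 [0.08 0.55 0.07]
51 [0.09 0.65 0.06]
54 [0.11 0.74 0.05]
57 [0.12 0.83 0.04]
57.0 [ 0.01  0.09 -0.02]
59.5 [ 0.02  0.17 -0.03]
62.0 [ 0.04  0.24 -0.05]
64.5 [ 0.05  0.32 -0.07]
67.0 [ 0.06  0.39 -0.1 ]
69.5 [ 0.07  0.46 -0.13]
72.0 [ 0.08  0.53 -0.16]
74.5 [ 0.09  0.6  -0.2 ]
77.0 [ 0.1   0.67 -0.24]
```

Emit:
apply_moves:
  series: [0,0.01,0.07,0.07,0,0,0.02,0.15,0.13,0,0,0.03,0.22,0.19,0,0,0.04,0.31,0.24,0,0,0.06,0.39,0.29,0,0,0.06,0.39,0.29,0]

```text
t: 10.9
ee_pos: [0.5689, -0.0622, 0.2099]
eef_rot: [0.997, -0.072, 0.001, 0.001]
force: [-2.1, -7.8, 1.4]
finger_gap: 0.0118
gripper_force: 59.0
```

```bash
python3 - <<'E'
from h import *
s=robot.state()
print(s["t"],s["ee_pos"],s["joints"].round(2),s["force"],s["ft_torque"],s["finger_gap"])
E
```

```text
10.9 [ 0.56886035 -0.06216184  0.20989824] [-0.63  0.48  0.94  1.78 -0.43  1.09 -1.25] [-2.05841215 -7.81081174  1.43790362] [-2.15594314  0.48026309 -0.17581351] 0.011804362628345421
```

Emit:
apply_moves:
  series: [0,0.01,0.09,0.05,0,0,0.02,0.18,0.09,0,0,0.03,0.27,0.13,0,0,0.05,0.36,0.16,0,0,0.06,0.45,0.19,0,0,0.07,0.54,0.21,0,0,0.08,0.63,0.23,0,0,0.08,0.63,0.23,0]

```text
t: 11.7
ee_pos: [0.5789, 0.0011, 0.2347]
eef_rot: [0.997, -0.071, 0.003, 0.001]
force: [-1.0, -7.0, 14.3]
finger_gap: 0.0114
gripper_force: 63.0
```

```bash
python3 - <<'E'
from h import *
s=robot.state()
print(s["t"],s["ee_pos"],s["joints"].round(2),s["force"],s["ft_torque"],s["finger_gap"])
save("scene","s5")
im=cv2.imread("pics/s5.png");cv2.imwrite("pics/c5.png",cv2.resize(im[110:290,150:350],None,fx=3.2,fy=3.2))
E
```

```text
11.7 [0.57893494 0.00111388 0.23465029] [-0.75  0.47  0.95  1.74 -0.42  1.14 -1.38] [-1.02631911 -6.95724383 14.30634066] [-1.85078677  0.22752661 -0.21268319] 0.011430203900164445
```

View pics/c5.png

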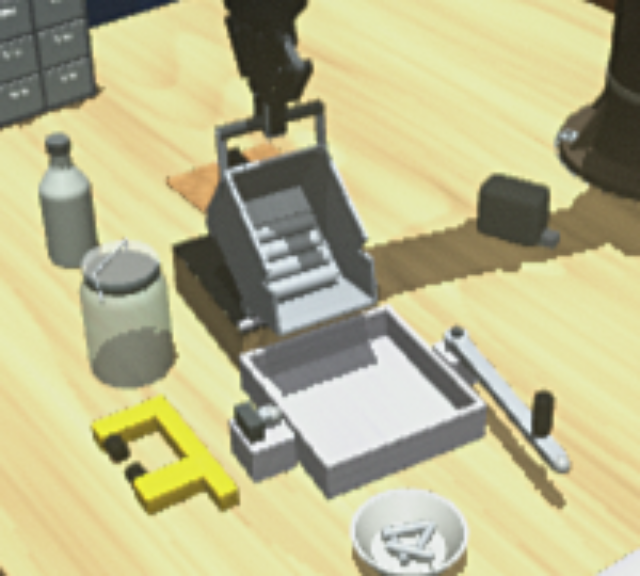

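The scene view shows the tub rocked about 36° with the foot still on the riser against the strip, and all pins inside. I'll continue slowly.

```bash
python3 -c "
from arc import *
tab(np.arange(38.5,61,2),36)
tab(np.arange(62.5,78,1.5),60.5)"
```

```text
38.5 [0.01 0.08 0.01]
40.5 [0.02 0.14 0.02]
42.5 [0.03 0.2  0.02]
44.5 [0.04 0.26 0.03]
46.5 [0.05 0.33 0.03]
48.5 [0.06 0.39 0.03]
50.5 [0.07 0.45 0.02]
52.5 [0.07 0.51 0.02]
54.5 [0.08 0.57 0.01]
56.5 [ 0.09  0.64 -0.  ]
58.5 [ 0.1   0.7  -0.01]
60.5 [ 0.11  0.76 -0.03]
62.5 [ 0.01  0.06 -0.02]
64.0 [ 0.02  0.1  -0.03]
65.5 [ 0.02  0.15 -0.05]
67.0 [ 0.03  0.19 -0.06]
68.5 [ 0.03  0.24 -0.08]
70.0 [ 0.04  0.28 -0.1 ]
71.5 [ 0.05  0.32 -0.12]
73.0 [ 0.05  0.36 -0.14]
74.5 [ 0.06  0.41 -0.16]
76.0 [ 0.06  0.45 -0.18]
77.5 [ 0.07  0.49 -0.21]
```

Emit:
apply_moves:
  series: [0,0.01,0.08,0.02,0,0,0.02,0.14,0.03,0,0,0.03,0.2,0.04,0,0,0.04,0.26,0.04,0,0,0.05,0.32,0.04,0,0,0.05,0.38,0.04,0,0,0.06,0.44,0.04,0,0,0.07,0.5,0.03,0,0,0.08,0.56,0.02,0,0,0.09,0.6,0.02,0,0,0.09,0.6,0.02,0]

```text
t: 12.85
ee_pos: [0.5877, 0.0634, 0.2354]
eef_rot: [0.997, -0.071, 0.002, -0.001]
force: [2.9, -0.1, 7.4]
finger_gap: 0.0118
gripper_force: 65.4
```

Emit:
apply_moves:
  series: [0,0.01,0.04,-0.01,0,0,0.01,0.08,-0.02,0,0,0.02,0.12,-0.02,0,0,0.02,0.16,-0.03,0,0,0.03,0.2,-0.04,0,0,0.03,0.24,-0.06,0,0,0.04,0.28,-0.07,0,0,0.04,0.32,-0.09,0,0,0.05,0.36,-0.1,0,0,0.06,0.4,-0.12,0,0,0.06,0.4,-0.12,0,0,0.06,0.4,-0.12,0]

```text
t: 14.05
ee_pos: [0.5931, 0.1039, 0.2227]
eef_rot: [0.997, -0.071, 0.002, -0.001]
force: [5.2, 2.9, 4.6]
finger_gap: 0.0114
gripper_force: 67.9
```

Emit:
apply_moves:
  series: [0,0.01,0.04,-0.02,0,0,0.01,0.08,-0.03,0,0,0.02,0.12,-0.05,0,0,0.02,0.16,-0.07,0,0,0.03,0.19,-0.09,0,0,0.03,0.19,-0.09,0,0,0.03,0.19,-0.09,0,0,0.03,0.19,-0.09,0,0,0.03,0.19,-0.09,0]

```text
t: 14.95
ee_pos: [0.5958, 0.1226, 0.2137]
eef_rot: [0.997, -0.071, 0.001, -0.001]
force: [2.8, 2.7, 7.6]
finger_gap: 0.0118
gripper_force: 69.2
```

```bash
python3 - <<'E'
from h import *
s=robot.state()
print(s["t"],s["ee_pos"],s["joints"].round(2),s["force"],s["ft_torque"],s["finger_gap"])
save("scene","s6")
im=cv2.imread("pics/s6.png");cv2.imwrite("pics/c6.png",cv2.resize(im[110:290,150:350],None,fx=3.2,fy=3.2))
E
```

```text
14.95 [0.59576898 0.1225652  0.21368342] [-0.89  0.54  0.92  1.69 -0.47  1.14 -1.55] [2.84577118 2.72028643 7.5881777 ] [ 0.39283592 -0.68985503 -0.09314916] 0.011820602863480387
```

View pics/c6.png

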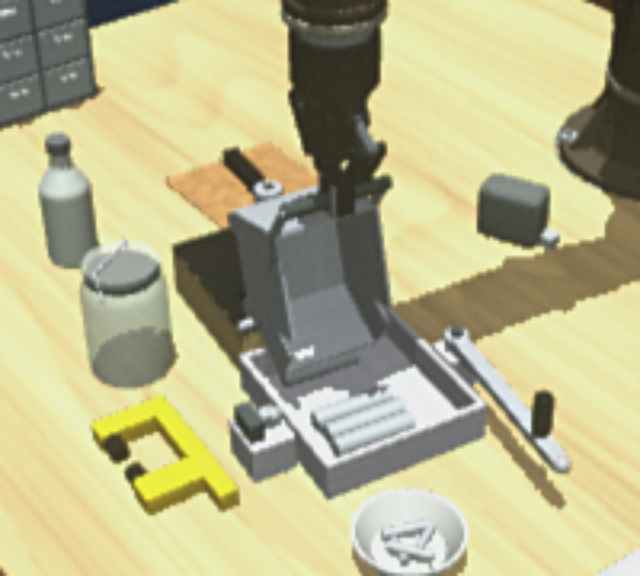

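The tub is at about 74° and its visible inside looks empty. The pins lie in the tray around crop (362,418). I'll count them from an intensity profile.

```bash
python3 - <<'E'
from h import *
f=np.load("pics/s6.npz");g=cv2.cvtColor(f["color"],cv2.COLOR_RGB2GRAY)
T=np.linalg.inv(f["cam_to_world"])
def px(p):
    c=f["K"]@(T@np.r_[p,1])[:3];return c[:2]/c[2]
c=np.array([.590,.148]);X=np.array([.989,-.146]);Y=np.array([.146,.989])
for xo in(-.02,0,.02):
    r=[]
    for y in np.arange(-.03,.083,.003):
        u,v=px(np.r_[c+xo*X+y*Y,.024]);r.append(int(cv2.getRectSubPix(g,(1,1),(float(u),float(v)))[0,0]))
    print(xo,r)
for cx,cy in[(315,408),(395,392),(412,425),(332,448)]:
    q=ray(f,150+cx/3.2,110+cy/3.2,.02)[:2]-c;print(q@X,q@Y)
print([g[int(110+y/3.2),int(150+300/3.2)] for y in range(330,400,5)])
E
```

```text
-0.02 [123, 122, 123, 124, 124, 124, 123, 123, 126, 152, 190, 189, 153, 122, 168, 217, 222, 207, 182, 196, 215, 226, 229, 218, 194, 181, 203, 221, 227, 225, 216, 202, 201, 231, 238, 214, 160, 111]
0 [126, 124, 122, 123, 123, 124, 124, 124, 123, 123, 120, 120, 174, 215, 231, 227, 220, 198, 175, 196, 219, 230, 229, 219, 191, 177, 203, 224, 231, 226, 212, 187, 165, 177, 213, 200, 154, 125]
0.02 [124, 121, 122, 129, 150, 154, 177, 230, 236, 240, 236, 225, 219, 225, 233, 227, 215, 191, 181, 200, 220, 232, 229, 217, 186, 177, 206, 226, 231, 224, 205, 179, 155, 171, 225, 198, 139, 114]
0.046362450430044506 -0.0006215128297251823
-0.029921116497119937 0.017137960181753946
-0.019232488956616268 0.0644613000456293
0.05922384007608512 0.05465476387347017
[np.uint8(132), np.uint8(130), np.uint8(137), np.uint8(133), np.uint8(153), np.uint8(239), np.uint8(177), np.uint8(133), np.uint8(108), np.uint8(111), np.uint8(95), np.uint8(118), np.uint8(127), np.uint8(137)]
```

```bash
python3 - <<'E'
from h import *
f=save("top","t7");g=cv2.cvtColor(f["color"],cv2.COLOR_RGB2GRAY)
T=np.linalg.inv(f["cam_to_world"])
c=np.array([.590,.148]);X=np.array([.989,-.146]);Y=np.array([.146,.989])
for xo in(-.02,0,.02,.04):
    r=[]
    for y in np.arange(-.01,.092,.003):
        q=f["K"]@(T@np.r_[c+xo*X+y*Y,.024,1])[:3];r.append(int(cv2.getRectSubPix(g,(1,1),(float(q[0]/q[2]),float(q[1]/q[2])))[0,0]))
    print(xo,r)
E
```

```text
-0.02 [31, 36, 35, 40, 43, 44, 47, 48, 50, 51, 51, 53, 52, 60, 55, 57, 59, 61, 62, 61, 61, 63, 66, 65, 65, 65, 66, 63, 65, 65, 67, 68, 69, 68]
0 [33, 30, 36, 41, 41, 43, 46, 48, 50, 51, 52, 54, 56, 56, 58, 59, 60, 60, 61, 62, 62, 63, 62, 65, 65, 65, 66, 65, 65, 66, 69, 66, 67, 68]
0.02 [33, 36, 40, 41, 43, 44, 45, 48, 50, 54, 54, 55, 56, 56, 58, 59, 60, 60, 61, 60, 61, 63, 66, 66, 65, 63, 67, 67, 66, 67, 68, 68, 68, 68]
0.04 [35, 39, 40, 41, 45, 45, 46, 51, 52, 52, 55, 57, 56, 56, 57, 60, 59, 60, 62, 62, 63, 63, 63, 64, 66, 67, 67, 66, 67, 67, 68, 69, 68, 68]
```

Emit:
apply_moves:
  series: [0,0.01,0.04,-0.02,0,0,0.01,0.08,-0.04,0,0,0.01,0.08,-0.04,0,0,0.01,0.08,-0.04,0]

```text
t: 15.45
ee_pos: [0.5971, 0.1303, 0.21]
eef_rot: [0.997, -0.071, 0.002, -0.001]
force: [2.5, 2.1, 10.3]
finger_gap: 0.0116
gripper_force: 69.4
```

```bash
python3 - <<'E'
from h import *
from scipy.spatial.transform import Rotation as R
s=robot.state();f=save("wrist","w7")
T=np.eye(4);T[:3,:3]=R.from_quat(s["eef_rot"]).as_matrix();T[:3,3]=s["ee_pos"]
M=np.linalg.inv(T@f["mount"]);g=cv2.cvtColor(f["color"],cv2.COLOR_RGB2GRAY)
print(s["t"],s["ee_pos"],s["force"])
c=np.array([.590,.148]);X=np.array([.989,-.146]);Y=np.array([.146,.989])
for xo in(-.02,0,.02,.04):
    r=[]
    for y in np.arange(-.01,.092,.003):
        q=f["K"]@(M@np.r_[c+xo*X+y*Y,.024,1])[:3];u,v=q[:2]/q[2]
        r.append(int(cv2.getRectSubPix(g,(1,1),(float(u),float(v)))[0,0]) if 0<u<511 and 0<v<383 else -1)
    print(xo,r)
E
```

```text
15.45 [0.59708795 0.13033445 0.20998028] [ 2.50090103  2.13178014 10.29452001]
-0.02 [120, 114, 106, 95, 88, 117, 133, 139, 142, 133, 114, 133, 190, 226, 237, 233, 216, 117, 156, 203, 226, 237, 233, 209, 237, 238, 237, 238, 238, 208, 130, 86, 86, 107]
0 [122, 115, 108, 97, 93, 150, 207, 237, 233, 211, 140, 144, 198, 231, 238, 233, 215, 123, 168, 214, 231, 237, 231, 201, 237, 238, 238, 238, 239, 227, 126, 84, 86, 111]
0.02 [125, 117, 109, 98, 128, 205, 235, 237, 231, 207, 132, 157, 207, 234, 238, 234, 204, 116, 179, 220, 235, 238, 227, 193, 238, 238, 238, 238, 239, 196, 116, 84, 83, 118]
0.04 [203, 169, 111, 102, 145, 214, 236, 237, 227, 199, 126, 164, 211, 237, 238, 230, 196, 116, 188, 225, 236, 238, 222, 192, 239, 238, 238, 238, 237, 189, 115, 81, 83, 119]
```

```bash
python3 - <<'E'
from h import *
f=save("scene","s8")
a=cv2.imread("pics/w7.png");b=cv2.imread("pics/s8.png")[160:270,215:310]
m=np.zeros((600,800,3),np.uint8)
m[:384,:512]=a
bb=cv2.resize(b,None,fx=3,fy=3,interpolation=cv2.INTER_CUBIC);m[:330,514:799]=bb
t=cv2.resize(cv2.imread("pics/t7.png")[150:280,155:345],None,fx=1.6,fy=1.6);m[388:388+t.shape[0],:t.shape[1]]=t
cv2.imwrite("pics/m8.png",m)
E
```

```text
(no output)
```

View pics/m8.png

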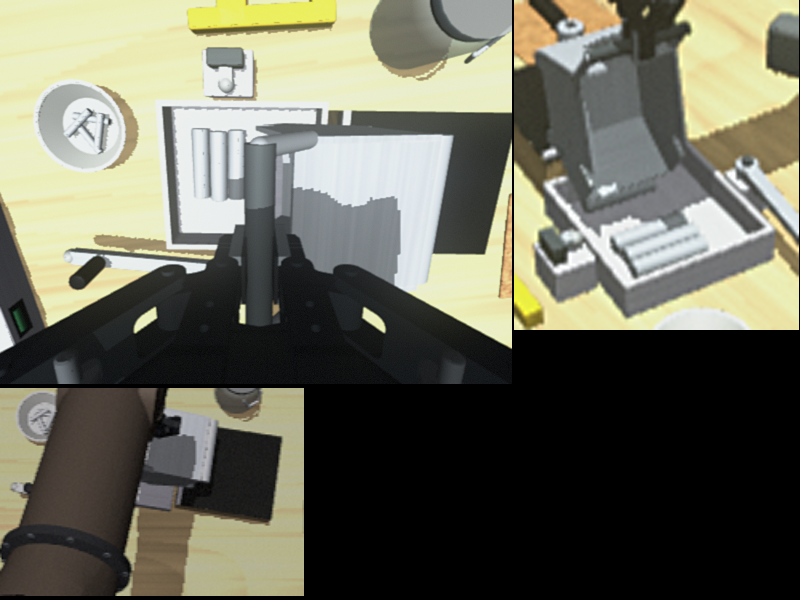

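In the wrist part, pins stand at (201,163), (219,165) and (235,163). The tub inside looks empty in the scene part, and the fourth pin may be hidden under the lip. I'll rock the tub back and then count the pins.

```bash
cat >> arc.py <<'E'
def back(p):
    a=np.radians(136.12-p);R=.18035
    d=R*np.cos(a)+.130+.005-.01*np.radians(78-p);z=R*np.sin(a)-.125
    return np.array([.143*d,.990*d,z])*10
E
python3 -c "
from arc import *
for p0,ps in((78,range(75,47,-3)),(48,range(45,17,-3)),(18,[15.5,13,10.5,8,6,4,2,0])):
  for p in ps: print(p,(back(p)-back(p0)).round(2))"
```

```text
75 [-0.01 -0.09  0.05]
72 [-0.03 -0.17  0.09]
69 [-0.04 -0.26  0.13]
66 [-0.05 -0.36  0.16]
63 [-0.07 -0.45  0.19]
60 [-0.08 -0.55  0.22]
57 [-0.09 -0.64  0.24]
54 [-0.11 -0.74  0.26]
51 [-0.12 -0.84  0.27]
48 [-0.14 -0.94  0.27]
45 [-0.01 -0.1   0.  ]
42 [-0.03 -0.2  -0.  ]
39 [-0.04 -0.3  -0.01]
36 [-0.06 -0.39 -0.03]
33 [-0.07 -0.49 -0.05]
30 [-0.08 -0.59 -0.07]
27 [-0.1  -0.68 -0.1 ]
24 [-0.11 -0.77 -0.13]
21 [-0.12 -0.86 -0.17]
18 [-0.14 -0.95 -0.21]
15.5 [-0.01 -0.07 -0.04]
13 [-0.02 -0.14 -0.08]
10.5 [-0.03 -0.21 -0.12]
8 [-0.04 -0.28 -0.17]
6 [-0.05 -0.33 -0.21]
4 [-0.05 -0.38 -0.25]
2 [-0.06 -0.43 -0.3 ]
0 [-0.07 -0.48 -0.34]
```

Emit:
apply_moves:
  series: [0,-0.01,-0.09,0.05,0,0,-0.03,-0.17,0.09,0,0,-0.04,-0.26,0.13,0,0,-0.05,-0.36,0.16,0,0,-0.07,-0.45,0.19,0,0,-0.08,-0.55,0.21,0,0,-0.09,-0.64,0.23,0,0,-0.11,-0.74,0.25,0,0,-0.12,-0.84,0.26,0,0,-0.14,-0.94,0.26,0]

```text
t: 16.55
ee_pos: [0.5823, 0.035, 0.2353]
eef_rot: [0.997, -0.071, 0.001, -0.001]
force: [4.9, 1.3, 7.2]
finger_gap: 0.0113
gripper_force: 68.5
```

```bash
python3 - <<'E'
from h import *
s=robot.state()
print(s["t"],s["ee_pos"],s["joints"].round(2),s["force"],s["ft_torque"])
f=save("scene","s9")
# rear rim / dark riser etc: tub silhouette lines
T=np.linalg.inv(f["cam_to_world"])
e=s["ee_pos"];q=f["K"]@(T@np.r_[e+[0,0,.017],1])[:3];print(q[:2]/q[2])
E
```

```text
16.55 [0.58231893 0.03502394 0.23532031] [-0.79  0.48  0.95  1.73 -0.43  1.16 -1.43] [4.91341497 1.31841106 7.1989017 ] [ 0.62412568 -0.94720961  0.05914593]
[239.68833605 150.1444149 ]
```

Emit:
apply_moves:
  series: [0,-0.01,-0.1,0,0,0,-0.03,-0.2,0,0,0,-0.04,-0.3,-0.01,0,0,-0.06,-0.39,-0.03,0,0,-0.07,-0.49,-0.05,0,0,-0.07,-0.49,-0.05,0]

```text
t: 17.2
ee_pos: [0.5736, -0.0161, 0.2287]
eef_rot: [0.997, -0.073, -0.001, 0.0]
force: [2.5, -1.0, 0.4]
finger_gap: 0.0117
gripper_force: 68.9
```

```bash
python3 - <<'E'
from h import *
s=robot.state()
print(s["t"],s["ee_pos"],s["force"],s["ft_torque"])
f=save("scene","s10")
a=np.load("pics/s5.npz")["color"];b=f["color"]
print([cv2.absdiff(a,b)[y:y+20,x:x+20].mean().round(1) for y in(140,160,180,200) for x in(215,235,255)])
# foot/lip: brightness similarity offset of tub region between s5 (36 deg) and now
A=cv2.cvtColor(a,6+1-0)[150:220,205:275].astype(np.float32);B=cv2.cvtColor(b,7)[150:220,205:275].astype(np.float32)
print(cv2.phaseCorrelate(A,B))
E
```

```text
17.2 [ 0.57360378 -0.01612705  0.22871257] [ 2.51740021 -1.02067475  0.41243995] [ 0.13607424 -0.8329313  -0.13337892]
[np.float64(40.6), np.float64(46.6), np.float64(0.9), np.float64(22.7), np.float64(7.2), np.float64(3.1), np.float64(13.1), np.float64(42.9), np.float64(17.2), np.float64(3.5), np.float64(29.4), np.float64(18.6)]
((-0.7308110573435087, -0.5423404564687786), 0.6820125717807699)
```

Emit:
apply_moves:
  series: [0,-0.01,-0.1,-0.02,0,0,-0.03,-0.19,-0.05,0,0,-0.04,-0.28,-0.08,0,0,-0.05,-0.37,-0.12,0,0,-0.07,-0.46,-0.16,0,0,-0.07,-0.46,-0.16,0]

```text
t: 17.85
ee_pos: [0.5665, -0.0618, 0.2125]
eef_rot: [0.997, -0.073, -0.001, 0.0]
force: [2.2, -0.4, -3.3]
finger_gap: 0.0116
gripper_force: 66.1
```

Emit:
apply_moves:
  series: [0,-0.01,-0.07,-0.04,0,0,-0.02,-0.14,-0.08,0,0,-0.03,-0.21,-0.12,0,0,-0.04,-0.28,-0.17,0,0,-0.05,-0.33,-0.21,0,0,-0.05,-0.38,-0.25,0,0,-0.06,-0.43,-0.3,0,0,-0.07,-0.48,-0.34,0,0,-0.07,-0.48,-0.34,0,0,-0.07,-0.48,-0.34,0]

```text
t: 18.85
ee_pos: [0.5611, -0.1086, 0.1806]
eef_rot: [0.997, -0.072, 0.001, -0.001]
force: [-5.7, 2.1, 16.3]
finger_gap: 0.0117
gripper_force: 66.2
```

```bash
python3 - <<'E'
from h import *
s=robot.state()
print(s["t"],s["ee_pos"],s["force"],s["ft_torque"])
E
```

```text
18.85 [ 0.56114925 -0.10855137  0.18063509] [-5.70596799  2.14959643 16.30102459] [ 0.87478609  1.12043017 -0.14641483]
```

Emit:
apply_moves:
  series: [0,0,0,0.01,0,1,0,0,0.01,0,1,0,0,0.01,0,1,0,0,0.01,0,1,0,0,0.01,0,1,0,0,0.01,0,1,0,0,0.2,0,1,0,0,0.5,0,1,0,0,0.9,0,1,0,0,1,0,1,0,0,1,0]

```text
t: 19.95
ee_pos: [0.5615, -0.1088, 0.2808]
eef_rot: [0.997, -0.072, 0.002, -0.0]
force: [-0.3, -0.3, -1.2]
finger_gap: 0.0856
gripper_force: 0.0
```

Emit:
apply_moves:
  series: [1,0,0.4,0.1,0,1,-0.03,0.8,0.1,0,1,-0.06,1,0.1,0]

```text
t: 20.25
ee_pos: [0.554, -0.0043, 0.2875]
eef_rot: [0.998, -0.07, -0.001, -0.0]
force: [-0.0, 1.2, -0.1]
finger_gap: 0.0854
gripper_force: 0.0
```

Emit:
apply_moves:
  series: [1,0,0.4,0,0,1,-0.03,0.8,0,0,1,-0.07,1,0,0]

```text
t: 20.55
ee_pos: [0.5465, 0.0961, 0.2872]
eef_rot: [0.998, -0.07, -0.001, 0.0]
force: [-0.5, 1.1, 0.1]
finger_gap: 0.0852
gripper_force: 0.0
```

Emit:
apply_moves:
  series: [1,0,0.4,0,0,1,-0.03,0.8,0,0,1,-0.07,1,0,0]

```text
t: 20.85
ee_pos: [0.5392, 0.1961, 0.2871]
eef_rot: [0.998, -0.07, -0.001, 0.0]
force: [0.0, -0.2, -0.2]
finger_gap: 0.0856
gripper_force: 0.0
```

Emit:
apply_moves:
  series: [1,0,0.4,0,0,1,-0.03,0.8,0,0,1,-0.07,1,0,0]

```text
t: 21.15
ee_pos: [0.532, 0.2959, 0.2869]
eef_rot: [0.998, -0.07, -0.001, 0.0]
force: [-0.4, -0.3, -0.1]
finger_gap: 0.0853
gripper_force: 0.0
```

Emit:
apply_moves:
  series: [1,-0.06,0.25,0,0,1,-0.06,0.25,0,0,1,-0.06,0.25,0,0]

```text
t: 21.45
ee_pos: [0.5271, 0.3163, 0.2881]
eef_rot: [0.997, -0.071, -0.001, 0.001]
force: [0.3, -1.3, -1.1]
finger_gap: 0.0852
gripper_force: 0.0
```

```bash
python3 - <<'E'
from h import *
s=robot.state()
print(s["t"],s["ee_pos"],s["joints"].round(2),s["force"])
f=save("top","t11");g=cv2.cvtColor(f["color"],cv2.COLOR_RGB2GRAY)
T=np.linalg.inv(f["cam_to_world"])
def prof(c,xs,ys,z):
    X=np.array([.989,-.146]);Y=np.array([.146,.989])
    for xo in xs:
        r=[]
        for y in ys:
            q=f["K"]@(T@np.r_[c+xo*X+y*Y,z,1])[:3];r.append(int(cv2.getRectSubPix(g,(1,1),(float(q[0]/q[2]),float(q[1]/q[2])))[0,0]))
        print(xo,r)
prof(np.array([.590,.148]),(-.05,-.03,0,.03,.05),np.arange(-.08,.085,.005),.024)
print("tub");prof(np.array([.580,.023]),(-.03,0,.03),np.arange(-.1,.06,.005),.08)
f=save("scene","s11")
E
```

```text
21.45 [0.52707696 0.31627493 0.28808237] [-1.24  0.5   0.96  1.56 -0.41  1.3  -1.94] [ 0.25653746 -1.33280528 -1.11039611]
-0.05 [166, 165, 166, 164, 165, 166, 169, 166, 166, 167, 164, 166, 166, 165, 165, 166, 165, 165, 165, 165, 165, 166, 166, 166, 166, 166, 164, 165, 165, 165, 166, 163, 95]
-0.03 [100, 132, 90, 80, 76, 97, 148, 168, 164, 163, 166, 165, 166, 166, 167, 169, 146, 108, 78, 87, 83, 76, 56, 45, 129, 121, 106, 108, 163, 167, 166, 166, 127]
0 [117, 116, 118, 141, 167, 143, 150, 166, 165, 166, 166, 165, 166, 166, 165, 168, 114, 136, 165, 149, 83, 128, 167, 158, 91, 123, 162, 155, 143, 165, 167, 162, 83]
0.03 [117, 119, 117, 151, 166, 137, 135, 167, 165, 165, 166, 167, 166, 166, 167, 170, 104, 143, 167, 141, 90, 137, 166, 150, 82, 131, 166, 152, 147, 167, 166, 169, 121]
0.05 [119, 118, 128, 159, 158, 150, 168, 165, 165, 164, 167, 164, 165, 165, 165, 168, 126, 152, 164, 136, 132, 153, 163, 153, 107, 134, 165, 142, 138, 168, 166, 159, 77]
tub
-0.03 [112, 167, 166, 166, 166, 166, 165, 166, 166, 166, 165, 165, 166, 165, 166, 165, 167, 167, 167, 167, 140, 114, 115, 114, 113, 115, 115, 115, 115, 117, 118, 119]
0 [99, 168, 166, 164, 166, 166, 165, 165, 165, 166, 165, 165, 165, 165, 165, 164, 166, 166, 166, 167, 145, 114, 113, 116, 114, 115, 116, 114, 117, 118, 121, 126]
0.03 [116, 167, 164, 166, 168, 165, 165, 165, 165, 166, 167, 166, 166, 166, 166, 165, 166, 166, 166, 167, 145, 116, 117, 117, 117, 116, 120, 116, 118, 119, 121, 145]
```

The tub floor reads as an even, empty surface. The tray holds pins at y ≈ .01, .03 and .05, plus the fourth near y ≈ -.06, so all four are in. Next is the keeper.

Emit:
apply_moves:
  series: [1,0,0,-0.4,0,1,0,0,-0.8,0,1,0,0,-1,0]
  newtons: 40

```text
t: 21.85
ee_pos: [0.5264, 0.3147, 0.1864]
eef_rot: [0.997, -0.073, -0.001, 0.001]
force: [-0.1, 0.4, 0.6]
finger_gap: 0.0855
gripper_force: 0.0
```

Emit:
apply_moves:
  series: [1,0,0,-0.4,0,1,0,0,-0.8,0,1,0,0,-1,0]

```text
t: 22.15
ee_pos: [0.5263, 0.3145, 0.0863]
eef_rot: [0.997, -0.073, -0.001, 0.001]
force: [-1.5, -0.4, -0.6]
finger_gap: 0.0851
gripper_force: 0.0
```

Emit:
apply_moves:
  series: [1,0,0,-0.15,0,1,0,0,-0.23,0,1,0,0,-0.23,0,0,0,0,-0.23,0,0,0,0,-0.23,0,0,0,0,-0.23,0,0,0,0,-0.23,0,0,0,0,-0.23,0,0,0,0,-0.23,0]

```text
t: 23.05
ee_pos: [0.5286, 0.3207, 0.0674]
eef_rot: [0.998, -0.07, 0.001, -0.003]
force: [2.4, 10.1, 1.2]
finger_gap: 0.017
gripper_force: 39.8
```

Emit:
apply_moves:
  series: [0,0.13,0.01,0,0,0,0.275,-0.05,0,0,0,0.4,-0.11,0,0,0,0.51,-0.18,0,0,0,0.62,-0.27,0,0,0,0.715,-0.36,0,0,0,0.81,-0.46,0,0,0,0.89,-0.56,0,0,0,0.89,-0.56,0,0]

```text
t: 23.95
ee_pos: [0.6209, 0.2616, 0.0675]
eef_rot: [0.997, -0.072, 0.004, -0.002]
force: [11.8, 8.3, -2.1]
finger_gap: 0.0169
gripper_force: 40.3
```

Emit:
apply_moves:
  series: [0,0.07,-0.12,0,0,0,0.135,-0.23,0,0,0,0.19,-0.36,0,0,0,0.23,-0.49,0,0,0,0.26,-0.62,0,0,0,0.275,-0.75,0,0,0,0.275,-0.75,0,0]

```text
t: 24.65
ee_pos: [0.6488, 0.1831, 0.0676]
eef_rot: [0.997, -0.073, 0.004, 0.0]
force: [16.0, 0.1, -5.8]
finger_gap: 0.0167
gripper_force: 40.1
```

```bash
python3 - <<'E'
from h import *
s=robot.state()
print(s["t"],s["ee_pos"],s["joints"].round(2),s["force"],s["finger_gap"])
E
```

```text
24.65 [0.64875715 0.18313369 0.06759471] [-0.81  0.78  0.75  1.66 -0.62  0.95 -1.55] [15.99468726  0.14538636 -5.76403368] 0.01667751603952868
```

Emit:
apply_moves:
  series: [0,0.05,-0.1,0,0,0,0.05,-0.2,0,0,0,0.05,-0.27,0,0,0,0.04,-0.33,0,0,0,0.04,-0.38,0,0,0,0.03,-0.42,0,0,0,0.03,-0.46,0,0,0,0.03,-0.46,0,0]

```text
t: 25.45
ee_pos: [0.6489, 0.1455, 0.0673]
eef_rot: [0.998, -0.07, 0.001, -0.004]
force: [4.4, 15.4, 4.3]
finger_gap: 0.0171
gripper_force: 41.6
```

```bash
python3 - <<'E'
from h import *
s=robot.state()
print(s["t"],s["ee_pos"],s["force"],s["finger_gap"])
E
```

```text
25.45 [0.64885349 0.14554586 0.06730012] [ 4.40347004 15.43284763  4.27783907] 0.017096662785887062
```

Emit:
apply_moves:
  series: [0,0,-0.04,0,0,0,0,-0.04,0,0,0,0,-0.04,0,0]

```text
t: 25.75
ee_pos: [0.6489, 0.1454, 0.0673]
eef_rot: [0.998, -0.068, 0.001, -0.005]
force: [6.2, 25.2, 3.7]
finger_gap: 0.0169
gripper_force: 42.2
```

Emit:
apply_moves:
  series: [0.4,0,0.06,0,0,0.4,0,0.06,0,0,0.4,0,0.06,0,0,0.4,0,0.06,0,0,0.4,0,0.06,0.3,0,0.4,0,0.06,0.7,0,0.4,0,0.06,1,0,0.4,0,0.06,1,0]

```text
t: 26.55
ee_pos: [0.6495, 0.1402, 0.1708]
eef_rot: [0.997, -0.073, 0.003, -0.001]
force: [0.5, -0.2, -0.2]
finger_gap: 0.0341
gripper_force: 0.0
```

Emit:
apply_moves:
  series: [0.4,-0.3,0,0.5,0,0.4,-0.6,0,1,0,0.4,-0.9,0,1,0,0.4,-0.9,0,1,0]

```text
t: 26.95
ee_pos: [0.5545, 0.141, 0.2678]
eef_rot: [0.997, -0.072, -0.0, -0.001]
force: [-0.5, -0.1, -0.3]
finger_gap: 0.034
gripper_force: 0.0
```

Emit:
apply_moves:
  series: [0.4,-0.3,0.4,0,0,0.4,-0.6,0.8,0,0,0.4,-0.8,1,0,0,0.4,-0.8,1,0,0]

```text
t: 27.35
ee_pos: [0.474, 0.2454, 0.2649]
eef_rot: [0.998, -0.069, -0.002, 0.0]
force: [0.5, -0.1, -0.7]
finger_gap: 0.0341
gripper_force: 0.0
```

Emit:
apply_moves:
  series: [0.4,-0.2,0.4,0,0,0.4,-0.4,0.8,0,0,0.4,-0.5,1,0,0,0.4,-0.5,1,0,0]

```text
t: 27.75
ee_pos: [0.4255, 0.3446, 0.2651]
eef_rot: [0.998, -0.069, -0.001, 0.001]
force: [0.7, 0.1, 0.6]
finger_gap: 0.0339
gripper_force: 0.0
```

```bash
python3 - <<'E'
from h import *
s=robot.state();print(s["t"],s["ee_pos"],s["force"])
f=save("top","t12");im=f["color"];g=cv2.cvtColor(im,7)
T=np.linalg.inv(f["cam_to_world"])
sub=g[180:250,160:260]
# black knob: dark blob near tray
def px(p):
    q=f["K"]@(T@np.r_[p,1])[:3];return q[:2]/q[2]
u,v=px([.643,.149,.1]);print(u,v)
w=g[int(v)-15:int(v)+15,int(u)-15:int(u)+15];m=(w<50).astype(np.uint8)
n,l,st,ce=cv2.connectedComponentsWithStats(m)
for i in range(1,n):
    if st[i,4]>6:
        a=ce[i]+[int(u)-15,int(v)-15];print(st[i,4],a,ray(f,*a,.085)[:2],ray(f,*a,.1)[:2])
h0=ray(f,155+308/4.2,140+368/4.2,.058)[:2];print("hinge top",h0)
t0=np.load("pics/t11.npz")["color"]
# mat, bystander and tub changes vs first picture
a=np.load("pics/top0.npz")["color"]
d=cv2.absdiff(a,im).max(2)
for n,(x0,y0,x1,y1) in dict(clamp=(225,115,282,150),dish=(164,150,200,186),jar=(288,126,322,166),glue=(360,145,392,180),level=(112,125,140,270),tub=(258,168,335,232)).items(): print(n,d[y0:y1,x0:x1].mean().round(1))
E
```

```text
27.75 [0.42547884 0.34460189 0.26506993] [0.6760866  0.09893606 0.61314537]
234.9975215468996 170.11887203502113
73 [231.8630137  169.79452055] [0.64764171 0.15899369] [0.64391585 0.15778741]
15 [244.73333333 169.4       ] [0.64885963 0.12254516] [0.64511827 0.12180261]
hinge top [0.4864677  0.16812302]
clamp 13.1
dish 12.7
jar 10.6
glue 11.2
level 42.7
tub 22.7
```

```bash
python3 - <<'E'
from h import *
f=save("top","t13");g=cv2.cvtColor(f["color"],7)
print("cols 220..255");
for v in range(150,184): print(v,' '.join('%3d'%x for x in g[v,220:256]))
E
```

```text
cols 220..255
150 151 148 148 151 151 150 150 150 150 134 135 136  77  77  76  74  76  75  75  79  76  73  73  70 106 139 142 149 149 150 152 148 149 149 150 150
151 152 152 153 150 150 152 152 152 152 149 151 139  82  75  80  75  80  82  73  79  76  79  70  71 125 163 142 131 152 151 151 150 151 151 151 150
152 151 152 155 156 153 152 152 153 152 141 142 130  45  47  68  76  80  82  82  83  79  81  63  47 124 163 129 112 155 153 153 152 151 153 151 152
153 152 153 152 153 154 152 155 154 153 154 159 135  57   2  17  22  19  16  14  29  56  74  57  45 122 166 119  98 157 153 154 154 156 154 154 152
154 154 153 154 153 151 154 153 152 153 154 159 162 132  50  44 122 168 166 154  97   3   4   0  61 129 165 121 101 155 154 153 151 154 154 153 152
155 153 152 152 152 154 151 152 154 138 134 158 160 161 136 114 153 162 162 148 102  39  23  35  67 128 161 118 104 159 155 152 153 152 153 153 151
156 154 151 155 154 153 152 152 154 147 146 157 158 159 160 163 161 161 162 133  78 130 167 137 123 164 139  75  60 122 155 153 152 155 154 152 153
157 151 153 152 151 152 153 154 153 136 130 158 15
[... 3245 characters left out ...]
 159 152 124  78 103 156 159 159 161 149 101  67  97 131 162 159 157 156 156 159 156 159 158 158 155 158 159
180 131 154 158 150 122  79  85 142 160 158 148 121  78 116 162 157 159 163 133  74  84  94  90 128 161 158 160 157 158 157 156 157 158 157 156 157
181 139 157 158 146 113  74  97 147 160 156 145 110  61 107 161 159 158 159 124  49  82  96  93 129 162 159 158 158 157 157 156 159 157 157 157 159
182 149 162 156 138 103  72 102 149 159 156 137 101  74 127 162 158 158 160 125  63  96  95  92 124 161 157 157 156 158 159 156 156 155 159 157 160
183 148 159 133  99 106  97 130 152 158 154 132  92  73 128 159 159 157 161 128  62  95  90 125 162 159 158 158 156 156 158 158 158 158 158 158 162
```

```bash
python3 -c "
from workcell import robot
print(robot.close_job())"
```

```text
the job is handed in; nothing more can be done
None
```

I handed the job in at about 28 s, with no verdict returned. By my checks the ratchet is on the mat, all four pins are in the tray, the tub is back upright on the riser, and the keeper bar is home in its catch; I did not re-check the ratchet's position at the end, and the level, clamp, dish, jar and glue bottle got only a rough, inconclusive image comparison.

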